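Lift a sample vial out of a carousel and put it on the balance

TASK

Turn the vial carousel by its black knob until the red-capped vial stands centred over the lifter, at the yellow pointer, and press the orange end of the rocker all the way down so that the vial rises out of its cup. Take the vial out, stand it upright on the balance pan, setting it down gently and wholly on the pan, and let go; then press the grey end of the rocker all the way down so that the lifter goes home. Leave the black-capped vials in their cups and the other things where they are.

Things in the scene. Friction and masses are not known exactly. Their poses are not given: they have to be found in the camera images.
- stand: fixed white base of the carousel, 36 mm high: a round foot of radius 78 mm about its origin, and a block 150 mm (x) by 110 mm that reaches out to y = -172 mm and carries the rocker. Origin: centre of the round foot on the worktop, under the carousel's axis; z up. The lifter is at (0, -55) mm in its frame; a yellow pointer, 76 mm high, stands beside it at (0, -81) mm
- carousel: grey wheel on the stand, turning on a vertical axis (friction 0.06 N m, stays where left, at least half a turn either way). Six white cups (bore 24 mm, outside 30 mm, floor 3 mm and rim 56 mm above the origin) centred every 60 degrees on a circle of radius 55 mm, the first on its own x axis. Origin: on the axis at the underside, 40 mm above the worktop; the rims are 96 mm above the worktop
- knob (a point): top centre, on the wheel's axis, of the round black fluted knob that turns the carousel: 36 mm diameter, its gripping part reaches from 2 to 32 mm below this point; it ends 38 mm above the cup rims
- lift_point (a point): fixed point on the lifter's axis, at the height of the cups' floors (43 mm above the worktop). The brass-headed lifter, 9 mm across, comes up here through the hole in the floor of whichever cup stands over it; it raises the vial in that cup by 34 mm if the vial is within 7 mm of this point horizontally
- rocker (a joint): angle of the ejector rocker in rad: 0 = grey end fully down, lifter home; 0.66 = orange end fully down, lifter fully up. Turns about a level axle along the stand's y axis, 60 mm above the worktop at (0, -142) mm in the stand's frame; stays where it is left; takes about 2 N at a pad, 10 N does no harm
- orange_pad (a point): centre of the top face of the orange pad (32 x 34 mm) at the rocker's end toward the stand's -x; pressed down it goes from 87 to 52 mm above the worktop and raises the lifter
- grey_pad (a point): centre of the top face of the grey pad (32 x 34 mm) at the rocker's end toward the stand's +x; pressed down it goes from 87 to 52 mm above the worktop and lowers the lifter
- red_vial: glass vial with a red screw cap, 22 mm diameter, 51 mm tall, about 25 g, loose in a cup; origin at the centre of its underside, z up through the cap. Seated, its cap is 2 mm below the cup's rim and cannot be gripped; raised by the lifter it stands 32 mm above the rim; its top 5 mm give no hold, grip below them
- black_vial_a: the same vial with a black cap, in another cup of the carousel: not to be taken out; origin at the centre of its underside
- black_vial_b: another black-capped vial in the carousel: not to be taken out; origin at the centre of its underside
- balance: fixed grey bench balance, 150 mm (x) by 130 mm (y), case 48 mm high; origin at the centre of its underside, dark display toward -x. A big fixed water bath (front face at about x = 0.62, right of y = -0.10, some 0.2 m high) stands behind it: carry in a straight line in front of the bath, not in an arc
- pan (a point): centre of the top face of the balance's round steel pan, 90 mm diameter, 60 mm above the worktop, 22 mm from the balance's origin along its x
- bottle: square white sample bottle with black cap, 49 x 49 x 116 mm, bystander; origin at the centre of its underside
- timer: small white bench timer, 47 x 62 x 58 mm, bystander; origin at the centre of its underside
- cuvette_case: dark flat case, 45 x 90 x 29 mm, bystander; origin at the centre of its underside
- tape: roll of tan tape lying flat, 98 mm across, 25 mm high, bystander; origin at the centre of its underside

How it is judged:
By the outcome, as a careful person would: the job done as asked, in the order asked, and still so for the second after the job is handed in, with the robot touching nothing.
It also fails if it takes over 64 s, if anything falls off the work surface, if the arm or the gripper's body presses on something with over 40 N, if the wrist force passes 120 N, or if a joint passes its speed limit or range.

ROBOT

A 7-joint arm with a two-finger parallel gripper is mounted at the origin on a cart in front of the work surface, level with it; the furniture and walls round the work are solid. World frame = base frame: x ahead of the robot, y to its left, z up, the work surface at z = 0. Lengths are in m, angles in rad, forces in N, time in s.
With the tool pointing down it reaches from about 0.4 to 0.85 m from the base axis. Payload 10.4 kg.
Tool frame: the origin (TCP) lies between the finger pads; the fingertips stand 11 mm ahead of it and the grasp point (between the pads) lies 8 mm behind it (r.tcp_to_tips is the distance from the TCP to the fingertips, in m); z points along the fingers, y is the line along which they close (so a half turn about z gives the same grasp; the last joint's range is limited). The gripper opens to 87 mm and grips with 3 to 60 N. Pads are 19 mm wide; open, the fingers measure 117 mm over their backs; the gripper's body (75 mm by 190 mm) begins 51 mm behind the grasp point.
Start: joints at [-1.191, 0.332, -0.065, 1.46, 0.022, 1.35, -0.088], TCP at [0.245, 0.575, 0.234] pointing down, gripper open.
Joint ranges: [-2.6, 2.6], [-0.5, 2.12], [-1.47, 1.34], [0.16, 2.42], [-1.27, 4.41], [0.06, 2.06], [-2.6, 2.6]. Speed limits (rad/s): [2.22, 2.22, 2.79, 2.79, 3.14, 3.14, 3.14].

INTERFACE

Orientations are given as a unit quaternion [x, y, z, w].
In Python, from bench import r gives the robot as it stands. The module is installed in compiled form; this text tells all that it offers.
- The arm moves only by the shell command python3 -m crank 'ROWS' [FORCE]. ROWS is JSON, a list of rows, each an object of numbers: "claw": the closure, from -1 (fully open) to 1 (shut); "dx", "dy", "dz": the shift along the tool's x, y, z each as a share of 3 cm, from -1 to 1; "ax", "ay", "az": the turn, a rotation vector about the tool's x, y, z each as a share of 6 degrees, from -1 to 1. A call has 1 to 8 rows; each row shifts and turns the commanded pose from where the row before left it, along the tool's axes as they then stand; what a row does not reach is not made up. A row lasts 1/12 s, in which the tool goes at most 41.7 mm and 7.16 degrees, less where a joint would pass 70% of its speed; a pose out of reach is approached as far as the arm can. A call with a number of a shift or a turn outside -1 to 1 is refused whole. A call with a gripper value outside its range is refused whole. The fingers move at their own pace and stop on an object; FORCE is the grip in N (left out, the last holds). Time passes only in rows, so rows that do not move let the fingers close. It gives the time, the measured TCP pose, the force, the opening and the grip force at its end, in the units of the state.
- r.read_state(): the state, without advancing time (a new reading comes with each control period).
- r.camera(name): name is "side" or "top"; returns a dict with "color" (420x560x3 uint8, red, green, blue), "mtx" (3x3 intrinsics, pixels), "k1" (the pictures are not rectified: a ray, as slopes to the right and down, at radius r is drawn at 1 + k1 r^2 times it, then the intrinsics apply), "R" (3x3) and "t" (3): a world point X has camera coordinates R X + t. Camera axes: x right, y down, z forward; pixel columns grow to the right and rows downward; lengths in m; the calibration is good to about 2 mm. A picture is of the moment at which its call begins. There is no depth.
- r.close_job(): hands the job in; it is judged then, once.
The state is a dict: "time": time; "joint_positions": joint angles; "joint_vel": joint speeds; "joint_torque": joint torques, N m; "ee_pos": TCP position; "eef_rot": TCP orientation; "ft_force": force on the tool from outside, world axes, zero at the start; "torque": the same for the moment, N m; "width": finger opening in m; "grip_force": force on a finger pad.
Only numpy, scipy, OpenCV 4.12 (cv2) and the standard library are available. Lean on these libraries where they do the work, as an engineer would, in place of code of your own. Each camera call takes 0.05 s, during which the arm holds its last target. There are 200 camera calls.

## Working session

There is one attempt and no reset: what is moved stays moved. The work goes in short steps, Python scripts to look and compute and a shell command to move; the robot and the scene stay as the last step left them, time stands still between calls to the robot, and variables do not carry over. Pictures are saved under pics/ and viewed, at most 10 in all, crops included, and the job is handed in when it is done.

```bash
mkdir -p pics; ls; python3 - <<'E'
from bench import r
import cv2
for n in("top","side"):
    c=r.camera(n); cv2.imwrite(f"pics/{n}0.png",cv2.resize(c["color"][:,:,::-1],(784,588),interpolation=cv2.INTER_CUBIC))
    print(n,c["mtx"].tolist(),c["k1"],c["R"].round(4).tolist(),c["t"])
s=r.read_state();print({k:s[k] for k in("time","ee_pos","eef_rot","width","ft_force")},r.tcp_to_tips)
E
```

```text
pics
top [[380.62360501810997, 0.0, 279.29128518376586], [0.0, 380.62360501810997, 199.32702540187773], [0.0, 0.0, 1.0]] -0.06133796126495211 [[-0.0261, -0.9994, -0.0221], [-0.9846, 0.0295, -0.1726], [0.1731, 0.0172, -0.9848]] [-0.06153374  0.62422344  1.15303927]
side [[394.2662699994628, 0.0, 279.23417250024613], [0.0, 394.2662699994628, 211.6866452537792], [0.0, 0.0, 1.0]] 0.012444280404328108 [[0.8766, -0.4806, -0.0245], [-0.2473, -0.4063, -0.8796], [0.4128, 0.7771, -0.4751]] [-0.58602239  0.23173468  1.14763665]
{'time': 0.1, 'ee_pos': array([0.24486985, 0.57466086, 0.23282622]), 'eef_rot': array([ 2.00031127e-01,  9.79789321e-01, -6.51957814e-04, -1.00495859e-04]), 'width': 0.08695681866448328, 'ft_force': array([-0.37949647, -0.67038977, -0.00984031])} 0.011
```

View pics/top0.png

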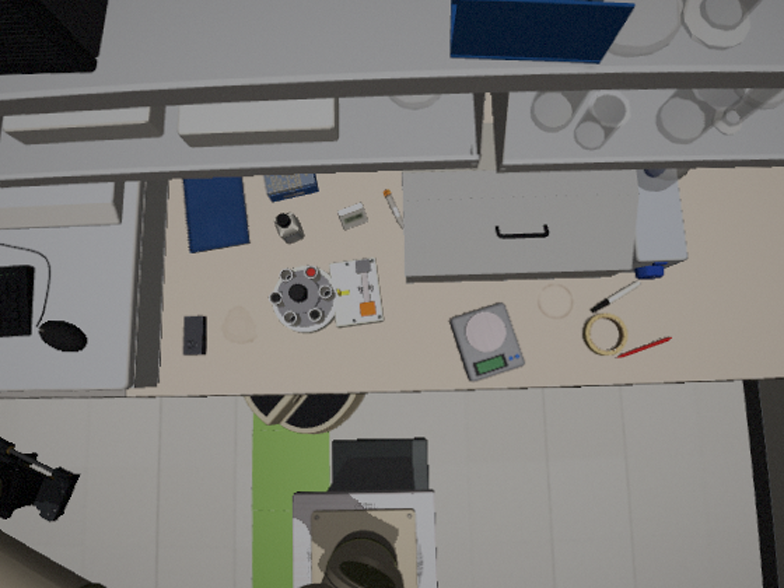

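View pics/side0.png

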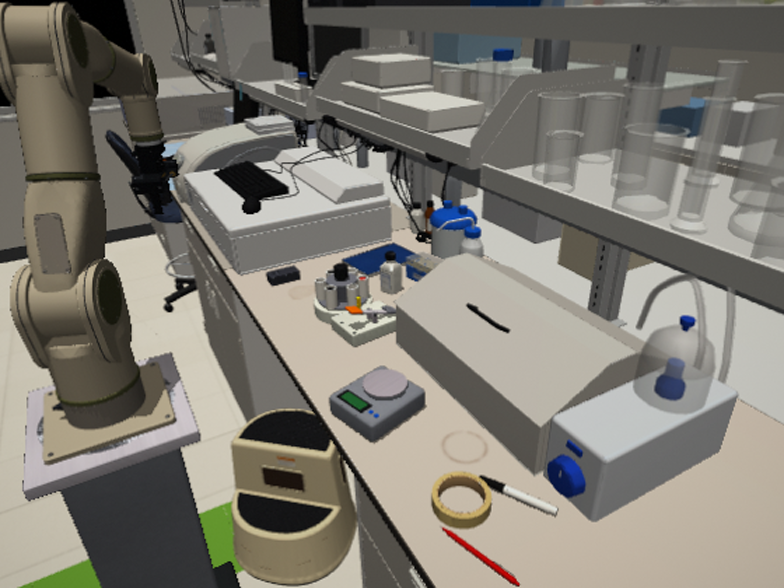

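The top view shows the carousel knob at about (299,293), the red cap at (311,272), the pointer at (344,293), the orange pad at (368,309), the grey pad at (364,266) and the pan at (487,333), all in 784-wide pixels. The side view agrees. Next I'll zoom in to measure.

```bash
cat > h.py <<'E'
from bench import r
import cv2, numpy as np
from scipy.spatial.transform import Rotation as Ro
def pix2w(c,uv,z):
    "pixel (native) -> world point at height z"
    D=np.array([c["k1"],0,0,0,0.])
    p=cv2.undistortPoints(np.array([[uv]],float),c["mtx"],D)[0,0]
    d=c["R"].T@np.array([*p,1]); o=-c["R"].T@c["t"]
    return o+d*(z-o[2])/d[2]
def w2pix(c,X):
    return cv2.projectPoints(np.array([X],float),cv2.Rodrigues(c["R"])[0],c["t"],c["mtx"],np.array([c["k1"],0,0,0,0.]))[0][0,0]
def crop(c,x0,y0,w,h,s,fn):
    cv2.imwrite(fn,cv2.resize(c["color"][y0:y0+h,x0:x0+w,::-1],None,fx=s,fy=s,interpolation=cv2.INTER_CUBIC))
E
python3 - <<'E'
from h import *
c=r.camera("top"); crop(c,185,180,100,75,8,"pics/t1.png")
c=r.camera("top"); crop(c,310,205,80,75,8,"pics/t2.png")
E
```

```text
(no output)
```

View pics/t1.png

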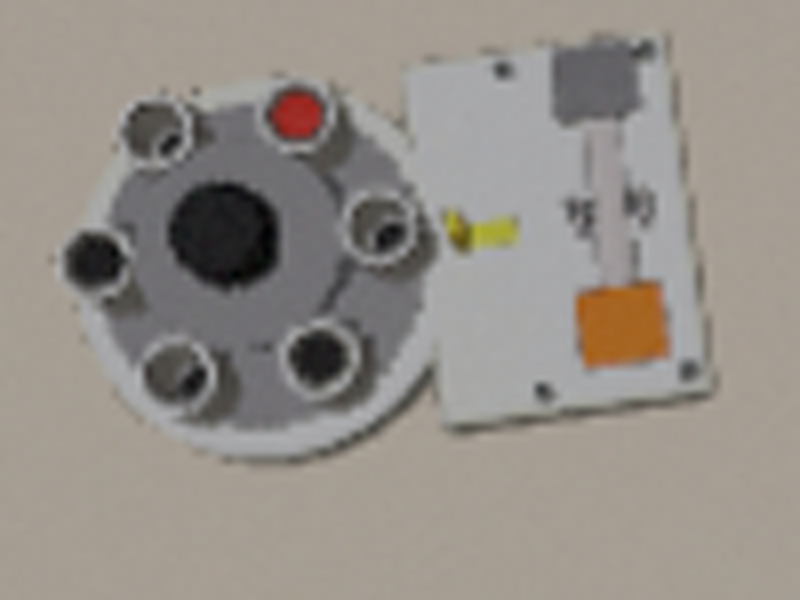

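View pics/t2.png

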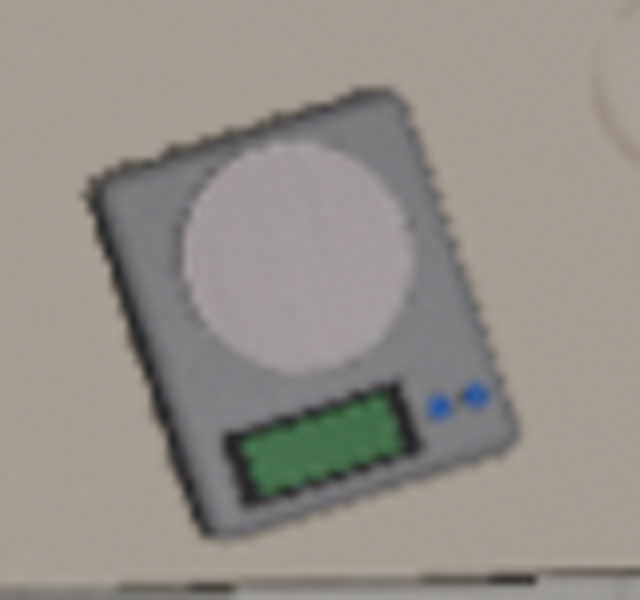

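The first crop (8x) shows the knob top at (222,234). Cup rims are at (158,130), (299,115, red), (381,230), (320,356), (179,377) and (95,261). The orange pad is at (623,325), the grey pad at (596,84) and the pointer at (458,232). In the second crop the pan centre is at (298,257).

```bash
python3 - <<'E'
from h import *
c=r.camera("top")
f=lambda u,v,z,x0=185,y0=180:pix2w(c,(x0+(u+.5)/8-.5,y0+(v+.5)/8-.5),z)
k=f(222,234,.134);print("knob",k)
cups=[f(*p,.096) for p in[(158,130),(299,115),(381,230),(320,356),(179,377),(95,261)]]
m=np.mean(cups,0);print("centre from cups",m)
for q in cups:print(q.round(4),np.hypot(*(q-m)[:2]).round(4),np.degrees(np.arctan2(*(q-m)[1::-1])).round(1))
print("red cap",f(298,115,.094))
for o,g in((.087,.052),(.052,.087)):
    O=f(623,325,o);G=f(596,84,g);print("O",O,"G",G,"len",np.linalg.norm((O-G)[:2]),"axis ang",np.degrees(np.arctan2(*(G-O)[1::-1])))
print("pointer",f(455,232,.07))
# block corners at z .036: near left, near right, far right, far left
for p in[(408,64),(668,36),(712,392),(448,430)]:print("block",f(*p,.036).round(4))
print("pan",f(298,257,.06,310,205))
for nm,a in(("start",r.read_state()["eef_rot"]),):
    print(Ro.from_quat(a).as_matrix().round(3).tolist())
E
```

```text
knob [0.58556783 0.11854961 0.134     ]
centre from cups [0.58731407 0.11967963 0.096     ]
[0.6327 0.1511 0.096 ] 0.0552 34.7
[0.6369 0.0964 0.096 ] 0.0548 -25.1
[0.5912 0.0649 0.096 ] 0.0549 -85.9
[0.5435 0.0884 0.096 ] 0.0538 -144.5
[0.537  0.1423 0.096 ] 0.0552 155.8
[0.5824 0.175  0.096 ] 0.0556 95.0
red cap [0.63733936 0.09711333 0.094     ]
O [ 0.55323334 -0.02641796  0.087     ] G [ 0.65448493 -0.01520182  0.052     ] len 0.10187092740954272 axis ang 6.321164848297547
O [ 0.55747187 -0.02419385  0.052     ] G [ 0.64739262 -0.01769044  0.087     ] len 0.09015561462715797 axis ang 4.136643466791123
pointer [0.59364911 0.03962268 0.07      ]
block [0.6684 0.0622 0.036 ]
block [ 0.6767 -0.0436  0.036 ]
block [ 0.5316 -0.058   0.036 ]
block [0.5194 0.0472 0.036 ]
pan [ 0.49749263 -0.28501448  0.06      ]
[[-0.92, 0.392, -0.0], [0.392, 0.92, -0.001], [0.0, -0.001, -1.0]]
```

```bash
python3 -m crank '[{"dz":-0.6,"dx":-0.5,"dy":-0.29},{"dz":-0.6,"dx":-1,"dy":-0.58},{"dx":-1,"dy":-0.58},{"dx":-1,"dy":-0.58},{"dx":-1,"dy":-0.58},{"dx":-1,"dy":-0.58},{"dx":-1,"dy":-0.58},{"dx":-1,"dy":-0.58}]' && python3 -m crank '[{"dx":-1,"dy":-0.58},{"dx":-1,"dy":-0.58},{"dx":-1,"dy":-0.58},{"dx":-1,"dy":-0.58},{"dx":-1,"dy":-0.58},{"dx":-1,"dy":-0.58},{"dx":-0.5,"dy":-0.29},{}]'
cat >> h.py <<'E'
def to(x,y,z,yaw=None):
    "print shift to a world TCP target in tool axes, units of 3 cm, and yaw turn units"
    s=r.read_state();M=Ro.from_quat(s["eef_rot"]).as_matrix()
    d=M.T@(np.array([x,y,z])-s["ee_pos"])/.03
    ya=np.degrees(np.arctan2(M[1,1],M[0,1]))
    print("t",round(s["time"],2),"pos",s["ee_pos"].round(4),"y-axis deg",ya.round(2),"tilt",M[:,2].round(3),"F",np.round(s["ft_force"],1),"w",round(s["width"],4),"grip",round(float(np.max(s["grip_force"])),1),"j",np.round(s["joint_positions"],2))
    print("d units",d.round(2),"" if yaw is None else ("az units",((ya-yaw+90)%180-90)/6))
E
python3 -c "
from h import *
to(.5868,.1193,.116,65)"
```

```text
t 0.25 pos [0.2449 0.5749 0.2332] y-axis deg 66.92 tilt [-0.    -0.001 -1.   ] F [-0.8  0.5 -0.5] w 0.0873 grip 0.0 j [-1.19  0.33 -0.06  1.46  0.02  1.35 -0.09]
d units [-16.44  -9.5    3.91] ('az units', np.float64(0.3202101564401308))invalid input at $[0]: expected keys claw, dx, dy, dz, ax, ay, az
```

```bash
python3 -m crank '[{"claw":-1,"dx":-0.5,"dy":-0.29,"dz":-0.6,"ax":0,"ay":0,"az":0},{"claw":-1,"dx":-1,"dy":-0.58,"dz":-0.6,"ax":0,"ay":0,"az":0},{"claw":-1,"dx":-1,"dy":-0.58,"dz":0,"ax":0,"ay":0,"az":0},{"claw":-1,"dx":-1,"dy":-0.58,"dz":0,"ax":0,"ay":0,"az":0},{"claw":-1,"dx":-1,"dy":-0.58,"dz":0,"ax":0,"ay":0,"az":0},{"claw":-1,"dx":-1,"dy":-0.58,"dz":0,"ax":0,"ay":0,"az":0},{"claw":-1,"dx":-1,"dy":-0.58,"dz":0,"ax":0,"ay":0,"az":0},{"claw":-1,"dx":-1,"dy":-0.58,"dz":0,"ax":0,"ay":0,"az":0}]' && python3 -m crank '[{"claw":-1,"dx":-1,"dy":-0.58,"dz":0,"ax":0,"ay":0,"az":0},{"claw":-1,"dx":-1,"dy":-0.58,"dz":0,"ax":0,"ay":0,"az":0},{"claw":-1,"dx":-1,"dy":-0.58,"dz":0,"ax":0,"ay":0,"az":0},{"claw":-1,"dx":-1,"dy":-0.58,"dz":0,"ax":0,"ay":0,"az":0},{"claw":-1,"dx":-1,"dy":-0.58,"dz":0,"ax":0,"ay":0,"az":0},{"claw":-1,"dx":-1,"dy":-0.58,"dz":0,"ax":0,"ay":0,"az":0},{"claw":-1,"dx":-0.5,"dy":-0.29,"dz":0,"ax":0,"ay":0,"az":0},{"claw":-1,"dx":0,"dy":0,"dz":0,"ax":0,"ay":0,"az":0}]'
python3 -c "
from h import *
to(.5868,.1193,.116,65)"
```

```text
time: 0.92
ee_pos: [0.4016, 0.3652, 0.2697]
eef_rot: [0.2, 0.98, 0.0, 0.0]
ft_force: [1.9, 0.0, 0.4]
width: 0.0869
grip_force: 0.0
time: 1.58
ee_pos: [0.5382, 0.1813, 0.2695]
eef_rot: [0.203, 0.979, -0.001, 0.001]
ft_force: [0.2, -1.3, -0.3]
width: 0.087
grip_force: 0.0
t 1.58 pos [0.5382 0.1813 0.2695] y-axis deg 66.53 tilt [ 0.001 -0.002 -1.   ] F [ 0.2 -1.3 -0.3] w 0.087 grip 0.0 j [-0.64  0.19  0.27  1.58 -0.05  1.39  0.79]
d units [-2.3  -1.24  5.12] ('az units', np.float64(0.25456411348890856))
```

```bash
python3 -m crank '[{"claw":-1,"dx":-0.9,"dy":-0.5,"dz":0,"ax":0,"ay":0,"az":0.2},{"claw":-1,"dx":-0.9,"dy":-0.5,"dz":0.2,"ax":0,"ay":0,"az":0},{"claw":-1,"dx":-0.5,"dy":-0.24,"dz":0.5,"ax":0,"ay":0,"az":0},{"claw":-1,"dx":0,"dy":0,"dz":1,"ax":0,"ay":0,"az":0},{"claw":-1,"dx":0,"dy":0,"dz":1,"ax":0,"ay":0,"az":0},{"claw":-1,"dx":0,"dy":0,"dz":0.5,"ax":0,"ay":0,"az":0},{"claw":-1,"dx":0,"dy":0,"dz":0,"ax":0,"ay":0,"az":0},{"claw":-1,"dx":0,"dy":0,"dz":0,"ax":0,"ay":0,"az":0}]'
python3 -c "
from h import *
to(.5868,.1193,.116,65)"
```

```text
time: 2.25
ee_pos: [0.5835, 0.1251, 0.1734]
eef_rot: [0.21, 0.978, -0.0, -0.001]
ft_force: [-0.7, -0.8, 0.5]
width: 0.0872
grip_force: 0.0
t 2.25 pos [0.5835 0.1251 0.1734] y-axis deg 65.77 tilt [-0.001 -0.    -1.   ] F [-0.7 -0.8  0.5] w 0.0872 grip 0.0 j [-0.54  0.31  0.31  1.63 -0.1   1.21  0.94]
d units [-0.18 -0.13  1.91] ('az units', np.float64(0.12851612246531374))
```

```bash
python3 -m crank '[{"claw":-1,"dx":-0.18,"dy":-0.13,"dz":0.5,"ax":0,"ay":0,"az":0},{"claw":-1,"dx":0,"dy":0,"dz":0.8,"ax":0,"ay":0,"az":0},{"claw":-1,"dx":0,"dy":0,"dz":0.6,"ax":0,"ay":0,"az":0},{"claw":-1,"dx":0,"dy":0,"dz":0,"ax":0,"ay":0,"az":0},{"claw":-1,"dx":0,"dy":0,"dz":0,"ax":0,"ay":0,"az":0}]'
python3 -m crank '[{"claw":1,"dx":0,"dy":0,"dz":0,"ax":0,"ay":0,"az":0},{"claw":1,"dx":0,"dy":0,"dz":0,"ax":0,"ay":0,"az":0},{"claw":1,"dx":0,"dy":0,"dz":0,"ax":0,"ay":0,"az":0},{"claw":1,"dx":0,"dy":0,"dz":0,"ax":0,"ay":0,"az":0},{"claw":1,"dx":0,"dy":0,"dz":0,"ax":0,"ay":0,"az":0},{"claw":1,"dx":0,"dy":0,"dz":0,"ax":0,"ay":0,"az":0}]' 20
python3 -c "
from h import *
to(.5868,.1193,.116,65)"
```

```text
time: 2.67
ee_pos: [0.5877, 0.1191, 0.1178]
eef_rot: [0.21, 0.978, 0.0, 0.0]
ft_force: [0.7, -0.9, 0.6]
width: 0.0868
grip_force: 0.0
time: 3.17
ee_pos: [0.5874, 0.1186, 0.1168]
eef_rot: [0.21, 0.978, 0.0, 0.0]
ft_force: [0.5, 0.7, 0.4]
width: 0.055
grip_force: 0.0
t 3.17 pos [0.5874 0.1186 0.1168] y-axis deg 65.72 tilt [ 0.  0. -1.] F [0.5 0.7 0.4] w 0.055 grip 0.0 j [-0.52  0.37  0.3   1.69 -0.12  1.1   0.96]
d units [0.03 0.01 0.03] ('az units', np.float64(0.12035550925570486))
```

```bash
python3 -m crank '[{"claw":1,"dx":0,"dy":0,"dz":0,"ax":0,"ay":0,"az":0},{"claw":1,"dx":0,"dy":0,"dz":0,"ax":0,"ay":0,"az":0},{"claw":1,"dx":0,"dy":0,"dz":0,"ax":0,"ay":0,"az":0},{"claw":1,"dx":0,"dy":0,"dz":0,"ax":0,"ay":0,"az":0},{"claw":1,"dx":0,"dy":0,"dz":0,"ax":0,"ay":0,"az":0},{"claw":1,"dx":0,"dy":0,"dz":0,"ax":0,"ay":0,"az":0}]'
python3 -c "
from h import *
to(.5868,.1193,.116,65)"
```

```text
time: 3.67
ee_pos: [0.5888, 0.1224, 0.1166]
eef_rot: [0.209, 0.978, 0.002, 0.002]
ft_force: [10.3, 10.7, -8.2]
width: 0.0356
grip_force: 20.0
t 3.67 pos [0.5888 0.1224 0.1166] y-axis deg 65.89 tilt [ 0.004  0.004 -1.   ] F [10.3 10.7 -8.2] w 0.0356 grip 20.0 j [-0.52  0.37  0.3   1.69 -0.12  1.1   0.96]
d units [ 0.02 -0.12  0.02] ('az units', np.float64(0.14869883397661))
```

```bash
python3 -m crank '[{"claw":1,"dx":0,"dy":0.13,"dz":0,"ax":0,"ay":0,"az":0.3},{"claw":1,"dx":0,"dy":0,"dz":0,"ax":0,"ay":0,"az":0.9},{"claw":1,"dx":0,"dy":0,"dz":0,"ax":0,"ay":0,"az":0.9},{"claw":1,"dx":0,"dy":0,"dz":0,"ax":0,"ay":0,"az":0.9},{"claw":1,"dx":0,"dy":0,"dz":0,"ax":0,"ay":0,"az":0.9},{"claw":1,"dx":0,"dy":0,"dz":0,"ax":0,"ay":0,"az":0.9},{"claw":1,"dx":0,"dy":0,"dz":0,"ax":0,"ay":0,"az":0.9},{"claw":1,"dx":0,"dy":0,"dz":0,"ax":0,"ay":0,"az":0.9}]'
python3 -m crank '[{"claw":1,"dx":0,"dy":0,"dz":0,"ax":0,"ay":0,"az":0.9},{"claw":1,"dx":0,"dy":0,"dz":0,"ax":0,"ay":0,"az":0.9},{"claw":1,"dx":0,"dy":0,"dz":0,"ax":0,"ay":0,"az":0.9},{"claw":1,"dx":0,"dy":0,"dz":0,"ax":0,"ay":0,"az":0.6},{"claw":1,"dx":0,"dy":0,"dz":0,"ax":0,"ay":0,"az":0},{"claw":1,"dx":0,"dy":0,"dz":0,"ax":0,"ay":0,"az":0},{"claw":1,"dx":0,"dy":0,"dz":0,"ax":0,"ay":0,"az":0}]'
python3 -c "
from h import *
to(.5868,.1193,.116,6.4)
c=r.camera('top'); crop(c,185,180,100,75,8,'pics/t3.png')"
```

```text
time: 4.33
ee_pos: [0.5891, 0.1227, 0.1166]
eef_rot: [0.531, 0.848, 0.0, 0.0]
ft_force: [1.2, 1.3, -0.4]
width: 0.0352
grip_force: 20.0
time: 4.92
ee_pos: [0.5892, 0.1227, 0.1166]
eef_rot: [0.666, 0.746, 0.0, 0.0]
ft_force: [3.6, 2.5, -2.0]
width: 0.0352
grip_force: 20.0
t 4.92 pos [0.5892 0.1227 0.1166] y-axis deg 6.47 tilt [ 0.001  0.001 -1.   ] F [ 3.6  2.5 -2. ] w 0.0352 grip 20.0 j [-0.66  0.39  0.48  1.69 -0.2   1.11 -0.02]
d units [-0.1  -0.09  0.02] ('az units', np.float64(0.012306432300877171))
```

View pics/t3.png

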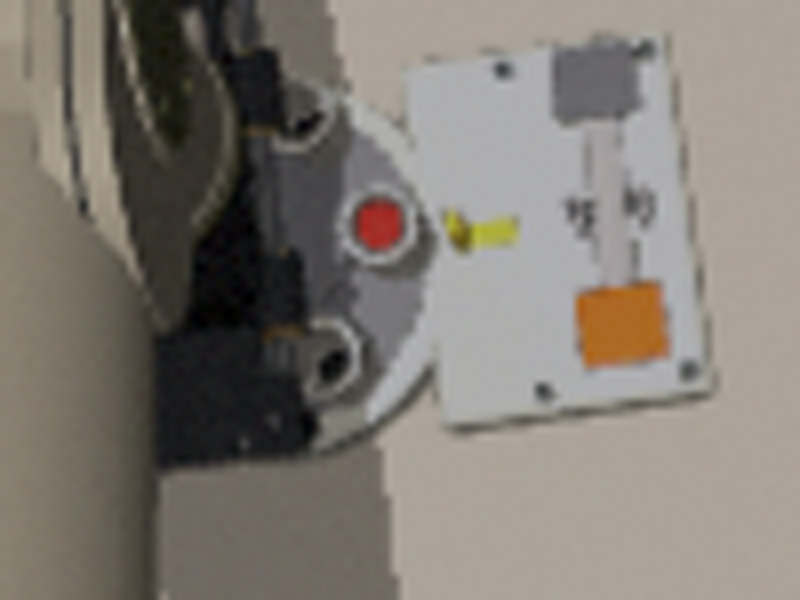

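The crop shows the red cap at (379,224), directly inboard of the pointer at (458,232). I'll check its angle.

```bash
python3 - <<'E'
from h import *
c=r.camera("top")
im=c["color"].astype(int)[180:255,185:285]
m=(im[...,0]>110)&(im[...,1]<90)&(im[...,2]<90)&(np.indices(im.shape[:2])[1]<55)
v,u=np.nonzero(m);q=pix2w(c,(185+u.mean(),180+v.mean()),.094);k=np.array([.5873,.1197])
print(len(u),u.mean()*8,v.mean()*8,q,np.degrees(np.arctan2(*(q[:2]-k)[::-1])))
# stand prediction for lifter from k with angle a
for a in(5,5.7,6.3):
  A=np.radians(a);R=np.array([[np.cos(A),-np.sin(A)],[np.sin(A),np.cos(A)]])
  for n,p,z in(("lift",(0,-.055),.094),("pointertop",(0,-.081),.076),("O",(-.05,-.142),.087),("G",(.05,-.142),.052)):
    w=k+R@p;px=w2pix(c,[*w,z]);print(a,n,w.round(4),((px-[185,180]+.5)*8-.5).round(0))
E
```

```text
26 375.6923076923077 221.53846153846155 [0.59349899 0.06585732 0.094     ] -83.43236966584382
5 lift [0.5921 0.0649] [382. 229.]
5 pointertop [0.5944 0.039 ] [455. 228.]
5 O [ 0.5499 -0.0261] [622. 334.]
5 G [ 0.6495 -0.0174] [602.  96.]
5.7 lift [0.5928 0.065 ] [382. 227.]
5.7 pointertop [0.5953 0.0391] [454. 225.]
5.7 O [ 0.5517 -0.0266] [623. 329.]
5.7 G [ 0.6512 -0.0166] [600.  92.]
6.3 lift [0.5933 0.065 ] [381. 225.]
6.3 pointertop [0.5962 0.0392] [454. 223.]
6.3 O [ 0.5532 -0.0269] [624. 325.]
6.3 G [ 0.6526 -0.016 ] [598.  89.]
```

```bash
python3 -m crank '[{"claw":-1,"dx":0,"dy":0,"dz":0,"ax":0,"ay":0,"az":0},{"claw":-1,"dx":0,"dy":0,"dz":0,"ax":0,"ay":0,"az":0},{"claw":-1,"dx":0,"dy":0,"dz":0,"ax":0,"ay":0,"az":0},{"claw":-1,"dx":0,"dy":0,"dz":0,"ax":0,"ay":0,"az":0},{"claw":-1,"dx":0,"dy":0,"dz":-0.5,"ax":0,"ay":0,"az":0},{"claw":-1,"dx":0,"dy":0,"dz":-1,"ax":0,"ay":0,"az":0},{"claw":1,"dx":0,"dy":0,"dz":-0.5,"ax":0,"ay":0,"az":0}]'
python3 -m crank '[{"claw":1,"dx":-0.5,"dy":-0.2,"dz":0,"ax":0,"ay":0,"az":0},{"claw":1,"dx":-0.9,"dy":-0.4,"dz":0,"ax":0,"ay":0,"az":0},{"claw":1,"dx":-1,"dy":-0.4,"dz":0,"ax":0,"ay":0,"az":0},{"claw":1,"dx":-1,"dy":-0.4,"dz":0,"ax":0,"ay":0,"az":0},{"claw":1,"dx":-0.9,"dy":-0.4,"dz":0,"ax":0,"ay":0,"az":0},{"claw":1,"dx":-0.43,"dy":-0.1,"dz":0.5,"ax":0,"ay":0,"az":0},{"claw":1,"dx":0,"dy":0,"dz":0.5,"ax":0,"ay":0,"az":0},{"claw":1,"dx":0,"dy":0,"dz":0,"ax":0,"ay":0,"az":0}]'
python3 -c "
from h import *
to(.549,-.0247,.061,6.3)
c=r.camera('side'); crop(c,200,170,120,90,6,'pics/s4.png')"
```

```text
time: 5.6
ee_pos: [0.5894, 0.1218, 0.1789]
eef_rot: [0.667, 0.745, 0.001, 0.0]
ft_force: [0.4, -0.7, 0.3]
width: 0.0695
grip_force: 0.0
time: 6.27
ee_pos: [0.5456, -0.0269, 0.1438]
eef_rot: [0.668, 0.744, -0.002, -0.001]
ft_force: [-0.9, 0.3, -0.1]
width: 0.0232
grip_force: 0.0
t 6.27 pos [ 0.5456 -0.0269  0.1438] y-axis deg 6.18 tilt [-0.004 -0.001 -1.   ] F [-0.9  0.3 -0.1] w 0.0232 grip 0.0 j [-0.53  0.25  0.57  1.81 -0.15  1.13  0.2 ]
d units [0.06 0.13 2.76] ('az units', np.float64(-0.0197717117199853))
```

View pics/s4.png

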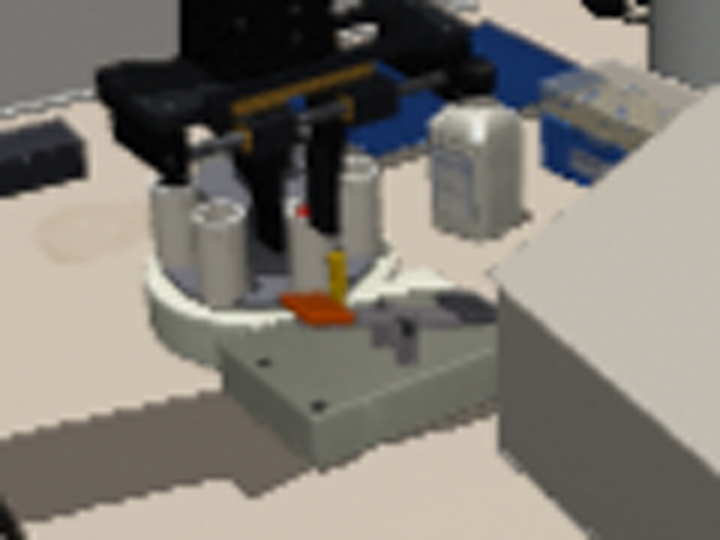

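The side crop shows the orange pad raised at (318,308), the grey pad down at (465,307), and the closing fingertips above the orange pad. Now I press.

```bash
python3 -m crank '[{"claw":1,"dx":0.06,"dy":0.13,"dz":0.4,"ax":0,"ay":0,"az":0},{"claw":1,"dx":0,"dy":0,"dz":0.5,"ax":0,"ay":0,"az":0},{"claw":1,"dx":0,"dy":0,"dz":0.3,"ax":0,"ay":0,"az":0},{"claw":1,"dx":0,"dy":0,"dz":0.3,"ax":0,"ay":0,"az":0},{"claw":1,"dx":0,"dy":0,"dz":0.3,"ax":0,"ay":0,"az":0},{"claw":1,"dx":0,"dy":0,"dz":0.3,"ax":0,"ay":0,"az":0},{"claw":1,"dx":0,"dy":0,"dz":0.2,"ax":0,"ay":0,"az":0},{"claw":1,"dx":0,"dy":0,"dz":0.1,"ax":0,"ay":0,"az":0}]'
python3 -m crank '[{"claw":1,"dx":0,"dy":0,"dz":0,"ax":0,"ay":0,"az":0},{"claw":1,"dx":0,"dy":0,"dz":0,"ax":0,"ay":0,"az":0}]'
python3 -c "
from h import *
to(.549,-.0247,.061,6.3)"
```

```text
time: 6.98
ee_pos: [0.551, -0.023, 0.0735]
eef_rot: [0.667, 0.745, -0.001, -0.001]
ft_force: [-3.7, 0.4, 3.3]
width: 0.0007
grip_force: 1.9
time: 7.15
ee_pos: [0.5519, -0.023, 0.0746]
eef_rot: [0.667, 0.745, 0.0, 0.0]
ft_force: [0.2, 0.3, 0.0]
width: 0.0003
grip_force: 0.0
t 7.15 pos [ 0.5519 -0.023   0.0746] y-axis deg 6.32 tilt [ 0.001 -0.    -1.   ] F [0.2 0.3 0. ] w 0.0003 grip 0.0 j [-0.5   0.35  0.54  1.86 -0.21  0.99  0.24]
d units [-0.05 -0.1   0.45] ('az units', np.float64(0.0028157638924023822))
```

```bash
for i in 1; do python3 -m crank '[{"claw":1,"dx":0,"dy":-0.1,"dz":0.2,"ax":0,"ay":0,"az":0},{"claw":1,"dx":0,"dy":0,"dz":0.2,"ax":0,"ay":0,"az":0},{"claw":1,"dx":0,"dy":0,"dz":0,"ax":0,"ay":0,"az":0}]'; done
python3 -m crank '[{"claw":1,"dx":0,"dy":0,"dz":0.1,"ax":0,"ay":0,"az":0},{"claw":1,"dx":0,"dy":0,"dz":0,"ax":0,"ay":0,"az":0}]'
```

```text
time: 7.4
ee_pos: [0.55, -0.0234, 0.0646]
eef_rot: [0.667, 0.745, 0.001, 0.001]
ft_force: [-8.2, 0.9, 25.5]
width: 0.0005
grip_force: 13.1
time: 7.57
ee_pos: [0.5502, -0.0234, 0.0638]
eef_rot: [0.667, 0.745, 0.002, 0.0]
ft_force: [-19.4, 0.6, 51.6]
width: 0.0004
grip_force: 27.6
```

```bash
python3 -m crank '[{"claw":1,"dx":0,"dy":0,"dz":-0.5,"ax":0,"ay":0,"az":0},{"claw":1,"dx":0,"dy":0,"dz":-1,"ax":0,"ay":0,"az":0},{"claw":-1,"dx":0,"dy":0,"dz":-1,"ax":0,"ay":0,"az":0},{"claw":-1,"dx":0,"dy":0,"dz":-1,"ax":0,"ay":0,"az":0},{"claw":-1,"dx":0.8,"dy":0.5,"dz":-0.3,"ax":0,"ay":0,"az":0},{"claw":-1,"dx":0.8,"dy":0.5,"dz":0,"ax":0,"ay":0,"az":0},{"claw":-1,"dx":0.8,"dy":0.5,"dz":0,"ax":0,"ay":0,"az":0},{"claw":-1,"dx":0.4,"dy":0.3,"dz":0,"ax":0,"ay":0,"az":0}]'
python3 -m crank '[{"claw":-1,"dx":0,"dy":0,"dz":0,"ax":0,"ay":0,"az":0},{"claw":-1,"dx":0,"dy":0,"dz":0,"ax":0,"ay":0,"az":0},{"claw":-1,"dx":0,"dy":0,"dz":0,"ax":0,"ay":0,"az":0}]'
python3 -c "
from h import *
to(.595,.068,.110,6.3)
c=r.camera('side'); crop(c,200,170,120,90,6,'pics/s5.png')"
```

```text
time: 8.23
ee_pos: [0.5936, 0.0702, 0.1731]
eef_rot: [0.666, 0.746, 0.001, -0.0]
ft_force: [0.5, 0.2, -0.9]
width: 0.0324
grip_force: 0.0
time: 8.48
ee_pos: [0.5926, 0.0644, 0.1731]
eef_rot: [0.668, 0.744, -0.001, 0.0]
ft_force: [-0.2, 0.2, -0.7]
width: 0.0528
grip_force: 0.0
t 8.48 pos [0.5926 0.0644 0.1731] y-axis deg 6.23 tilt [-0.001 -0.001 -1.   ] F [-0.2  0.2 -0.7] w 0.0528 grip 0.0 j [-0.61  0.33  0.53  1.65 -0.18  1.21  0.06]
d units [0.11 0.09 2.1 ] ('az units', np.float64(-0.012038745039383514))
```

View pics/s5.png

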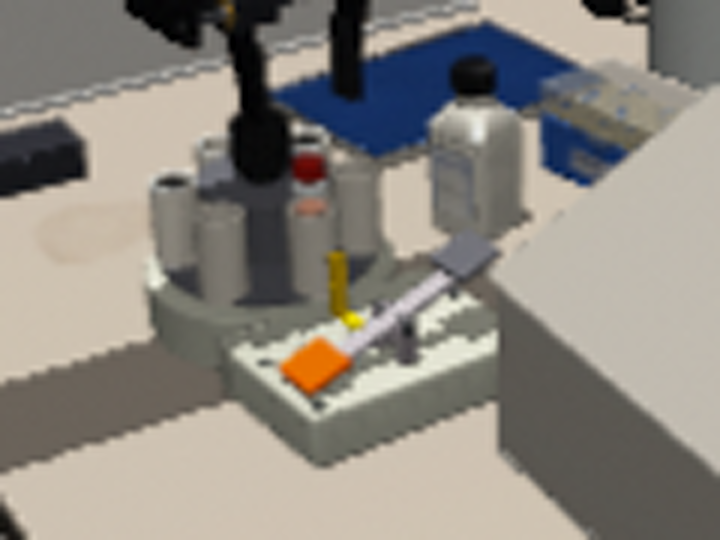

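The vial is up: red cap at (308,165) above its cup, orange pad down at (315,365). Next I descend and grip.

```bash
python3 -m crank '[{"claw":-1,"dx":0.11,"dy":0.09,"dz":0.3,"ax":0,"ay":0,"az":0},{"claw":-1,"dx":0,"dy":0,"dz":0.5,"ax":0,"ay":0,"az":0},{"claw":-1,"dx":0,"dy":0,"dz":0.5,"ax":0,"ay":0,"az":0},{"claw":-1,"dx":0,"dy":0,"dz":0.5,"ax":0,"ay":0,"az":0},{"claw":-1,"dx":0,"dy":0,"dz":0.3,"ax":0,"ay":0,"az":0},{"claw":-1,"dx":0,"dy":0,"dz":0,"ax":0,"ay":0,"az":0},{"claw":1,"dx":0,"dy":0,"dz":0,"ax":0,"ay":0,"az":0},{"claw":1,"dx":0,"dy":0,"dz":0,"ax":0,"ay":0,"az":0}]' 8
python3 -m crank '[{"claw":1,"dx":0,"dy":0,"dz":0,"ax":0,"ay":0,"az":0},{"claw":1,"dx":0,"dy":0,"dz":0,"ax":0,"ay":0,"az":0},{"claw":1,"dx":0,"dy":0,"dz":0,"ax":0,"ay":0,"az":0},{"claw":1,"dx":0,"dy":0,"dz":0,"ax":0,"ay":0,"az":0},{"claw":1,"dx":0,"dy":0,"dz":0,"ax":0,"ay":0,"az":0},{"claw":1,"dx":0,"dy":0,"dz":0,"ax":0,"ay":0,"az":0},{"claw":1,"dx":0,"dy":0,"dz":0,"ax":0,"ay":0,"az":0}]'
python3 -c "
from h import *
to(.595,.068,.110,6.3)"
```

```text
time: 9.2
ee_pos: [0.5958, 0.0696, 0.1113]
eef_rot: [0.667, 0.745, 0.0, 0.0]
ft_force: [0.2, 0.6, 0.8]
width: 0.0799
grip_force: 0.0
time: 9.78
ee_pos: [0.5953, 0.0698, 0.1106]
eef_rot: [0.667, 0.745, 0.0, -0.0]
ft_force: [-0.1, -1.3, -0.4]
width: 0.0351
grip_force: 0.0
t 9.78 pos [0.5953 0.0698 0.1106] y-axis deg 6.32 tilt [ 0.  0. -1.] F [-0.1 -1.3 -0.4] w 0.0351 grip 0.0 j [-0.6   0.4   0.51  1.7  -0.21  1.1   0.08]
d units [-0.06 -0.02  0.02] ('az units', np.float64(0.0033115636714976895))
```

```bash
python3 -m crank '[{"claw":1,"dx":-0.04,"dy":0,"dz":0,"ax":0,"ay":0,"az":0},{"claw":1,"dx":0,"dy":0,"dz":0,"ax":0,"ay":0,"az":0},{"claw":1,"dx":0,"dy":0,"dz":0,"ax":0,"ay":0,"az":0},{"claw":1,"dx":0,"dy":0,"dz":0,"ax":0,"ay":0,"az":0},{"claw":1,"dx":0,"dy":0,"dz":0,"ax":0,"ay":0,"az":0}]'
python3 -c "
from h import *
to(.595,.068,.110,6.3)"
```

```text
time: 10.2
ee_pos: [0.5955, 0.0685, 0.1105]
eef_rot: [0.667, 0.745, 0.0, -0.0]
ft_force: [0.0, 0.3, -0.6]
width: 0.0217
grip_force: 8.0
t 10.2 pos [0.5955 0.0685 0.1105] y-axis deg 6.32 tilt [ 0.  0. -1.] F [ 0.   0.3 -0.6] w 0.0217 grip 8.0 j [-0.6   0.4   0.51  1.7  -0.21  1.1   0.08]
d units [-0.02 -0.02  0.02] ('az units', np.float64(0.0027834141012329874))
```

```bash
python3 -m crank '[{"claw":1,"dx":0,"dy":0,"dz":-0.2,"ax":0,"ay":0,"az":0},{"claw":1,"dx":0,"dy":0,"dz":-0.5,"ax":0,"ay":0,"az":0},{"claw":1,"dx":0,"dy":0,"dz":-0.7,"ax":0,"ay":0,"az":0},{"claw":1,"dx":0,"dy":0,"dz":-0.7,"ax":0,"ay":0,"az":0},{"claw":1,"dx":0,"dy":-0.2,"dz":-0.7,"ax":0,"ay":0,"az":0},{"claw":1,"dx":-0.3,"dy":-0.3,"dz":-0.4,"ax":0,"ay":0,"az":0},{"claw":1,"dx":-0.5,"dy":-0.4,"dz":0,"ax":0,"ay":0,"az":0},{"claw":1,"dx":-0.7,"dy":-0.5,"dz":0,"ax":0,"ay":0,"az":0}]' 12
python3 -m crank '[{"claw":1,"dx":-0.8,"dy":-0.5,"dz":0,"ax":0,"ay":0,"az":0},{"claw":1,"dx":-0.8,"dy":-0.5,"dz":0,"ax":0,"ay":0,"az":0},{"claw":1,"dx":-0.8,"dy":-0.4,"dz":0,"ax":0,"ay":0,"az":0},{"claw":1,"dx":-0.8,"dy":-0.3,"dz":0,"ax":0,"ay":0,"az":0},{"claw":1,"dx":-0.8,"dy":-0.3,"dz":0,"ax":0,"ay":0,"az":0},{"claw":1,"dx":-0.8,"dy":-0.2,"dz":0,"ax":0,"ay":0,"az":0},{"claw":1,"dx":-0.8,"dy":-0.2,"dz":0,"ax":0,"ay":0,"az":0},{"claw":1,"dx":-0.8,"dy":-0.2,"dz":0,"ax":0,"ay":0,"az":0}]'
python3 -c "
from h import *
to(.498,-.284,.096,6.3)"
```

```text
time: 10.87
ee_pos: [0.559, 0.0204, 0.2078]
eef_rot: [0.666, 0.746, 0.001, 0.0]
ft_force: [0.5, -0.7, -0.7]
width: 0.0217
grip_force: 12.0
time: 11.53
ee_pos: [0.502, -0.1814, 0.2072]
eef_rot: [0.667, 0.745, 0.0, 0.0]
ft_force: [1.1, -0.2, -0.4]
width: 0.0214
grip_force: 12.0
t 11.53 pos [ 0.502  -0.1814  0.2072] y-axis deg 6.32 tilt [ 0.001  0.    -1.   ] F [ 1.1 -0.2 -0.4] w 0.0214 grip 12.0 j [-0.37  0.16  0.7   1.77 -0.11  1.25  0.47]
d units [-3.39 -0.51  3.7 ] ('az units', np.float64(0.0035685737150288332))
```

```bash
python3 -m crank '[{"claw":1,"dx":-0.8,"dy":-0.2,"dz":0,"ax":0,"ay":0,"az":0},{"claw":1,"dx":-0.7,"dy":-0.2,"dz":0,"ax":0,"ay":0,"az":0},{"claw":1,"dx":-0.6,"dy":0,"dz":0.3,"ax":0,"ay":0,"az":0},{"claw":1,"dx":-0.4,"dy":0,"dz":0.6,"ax":0,"ay":0,"az":0},{"claw":1,"dx":-0.2,"dy":0,"dz":0.7,"ax":0,"ay":0,"az":0},{"claw":1,"dx":0,"dy":0,"dz":0.7,"ax":0,"ay":0,"az":0},{"claw":1,"dx":0,"dy":0,"dz":0.4,"ax":0,"ay":0,"az":0},{"claw":1,"dx":0,"dy":0,"dz":0,"ax":0,"ay":0,"az":0}]'
python3 -m crank '[{"claw":1,"dx":0,"dy":0,"dz":0,"ax":0,"ay":0,"az":0},{"claw":1,"dx":0,"dy":0,"dz":0,"ax":0,"ay":0,"az":0}]'
python3 -c "
from h import *
to(.498,-.284,.0935,6.3)
c=r.camera('side'); crop(c,220,220,110,100,6,'pics/s6.png')"
```

```text
time: 12.2
ee_pos: [0.4981, -0.2612, 0.1234]
eef_rot: [0.667, 0.745, -0.001, -0.002]
ft_force: [-0.5, 0.3, 0.1]
width: 0.0214
grip_force: 12.0
time: 12.37
ee_pos: [0.5, -0.2621, 0.1268]
eef_rot: [0.667, 0.745, 0.0, 0.001]
ft_force: [1.3, 0.4, -0.4]
width: 0.0219
grip_force: 12.0
t 12.37 pos [ 0.5    -0.2621  0.1268] y-axis deg 6.35 tilt [ 0.002 -0.    -1.   ] F [ 1.3  0.4 -0.4] w 0.0219 grip 12.0 j [-0.2   0.34  0.72  1.79 -0.25  1.11  0.72]
d units [-0.72 -0.15  1.11] ('az units', np.float64(0.007885259333453595))
```

View pics/s6.png

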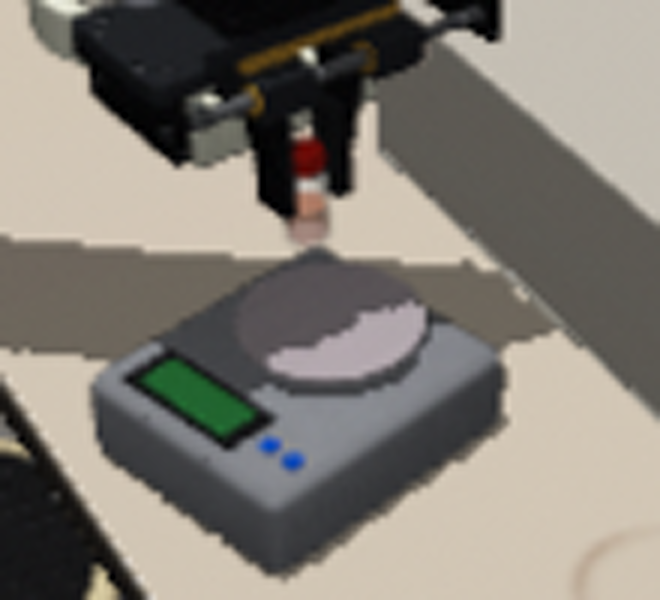

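The vial hangs upright between the fingers: cap at (309,155), bottom edge at about (309,243), and the pan is below at (332,320). I'll check the height of its underside.

```bash
python3 - <<'E'
from h import *
c=r.camera("side")
f=lambda X:((w2pix(c,X)-[220,220]+.5)*6-.5).round(0)
for z in(.084,.088,.092,.096,.100):
    e=.011*np.array([-.4,-.78]) # near rim of the bottom, toward the camera... sign from R row 2
    print(z,f([.500+e[0]*1,-.262+e[1],z]),f([.500,-.262,z]),f([.500,-.262,z+.051]))
print("pan",f([.4975,-.285,.06]))
E
```

```text
0.084 [307. 264.] [307. 252.] [303. 161.]
0.088 [307. 257.] [307. 245.] [303. 154.]
0.092 [307. 250.] [306. 238.] [303. 147.]
0.096 [306. 243.] [306. 231.] [302. 139.]
0.1 [306. 236.] [306. 224.] [302. 132.]
pan [327. 321.]
```

```bash
python3 -m crank '[{"claw":1,"dx":-0.4,"dy":-0.1,"dz":0,"ax":0,"ay":0,"az":0},{"claw":1,"dx":-0.3,"dy":0,"dz":0.3,"ax":0,"ay":0,"az":0},{"claw":1,"dx":0,"dy":0,"dz":0.4,"ax":0,"ay":0,"az":0},{"claw":1,"dx":0,"dy":0,"dz":0.2,"ax":0,"ay":0,"az":0},{"claw":1,"dx":0,"dy":0,"dz":0.06,"ax":0,"ay":0,"az":0},{"claw":1,"dx":0,"dy":0,"dz":0,"ax":0,"ay":0,"az":0},{"claw":1,"dx":0,"dy":0,"dz":0,"ax":0,"ay":0,"az":0}]'
python3 -m crank '[{"claw":1,"dx":0,"dy":0,"dz":0.06,"ax":0,"ay":0,"az":0},{"claw":1,"dx":0,"dy":0,"dz":0,"ax":0,"ay":0,"az":0}]'
python3 -c "
from h import *
to(.498,-.284,.0935,6.3)"
```

```text
time: 13.05
ee_pos: [0.4988, -0.2827, 0.0968]
eef_rot: [0.667, 0.745, 0.0, -0.0]
ft_force: [0.0, 0.6, -0.6]
width: 0.0217
grip_force: 12.0
time: 13.22
ee_pos: [0.4988, -0.283, 0.095]
eef_rot: [0.667, 0.745, 0.0, 0.0]
ft_force: [0.7, 0.1, 0.2]
width: 0.0213
grip_force: 12.0
t 13.22 pos [ 0.4988 -0.283   0.095 ] y-axis deg 6.34 tilt [ 0.  0. -1.] F [0.7 0.1 0.2] w 0.0213 grip 12.0 j [-0.14  0.4   0.71  1.79 -0.3   1.06  0.79]
d units [-0.03 -0.03  0.05] ('az units', np.float64(0.007216244160379877))
```

```bash
python3 -m crank '[{"claw":1,"dx":0,"dy":0,"dz":0.03,"ax":0,"ay":0,"az":0},{"claw":1,"dx":0,"dy":0,"dz":0,"ax":0,"ay":0,"az":0},{"claw":1,"dx":0,"dy":0,"dz":0,"ax":0,"ay":0,"az":0}]' 
python3 -m crank '[{"claw":1,"dx":0,"dy":0,"dz":0.03,"ax":0,"ay":0,"az":0},{"claw":1,"dx":0,"dy":0,"dz":0,"ax":0,"ay":0,"az":0},{"claw":1,"dx":0,"dy":0,"dz":0,"ax":0,"ay":0,"az":0}]' 
```

```text
time: 13.47
ee_pos: [0.4986, -0.2832, 0.0941]
eef_rot: [0.667, 0.745, 0.0, 0.0]
ft_force: [-0.0, -1.1, -0.4]
width: 0.0219
grip_force: 12.0
time: 13.72
ee_pos: [0.4988, -0.2834, 0.0935]
eef_rot: [0.667, 0.745, 0.0, 0.0]
ft_force: [-2.0, 0.4, 4.7]
width: 0.0219
grip_force: 12.0
```

Contact at 4.7 N. I ease off, release and rise.

```bash
python3 -m crank '[{"claw":1,"dx":0,"dy":0,"dz":-0.015,"ax":0,"ay":0,"az":0},{"claw":1,"dx":0,"dy":0,"dz":0,"ax":0,"ay":0,"az":0},{"claw":-1,"dx":0,"dy":0,"dz":0,"ax":0,"ay":0,"az":0},{"claw":-1,"dx":0,"dy":0,"dz":0,"ax":0,"ay":0,"az":0},{"claw":-1,"dx":0,"dy":0,"dz":0,"ax":0,"ay":0,"az":0},{"claw":-1,"dx":0,"dy":0,"dz":0,"ax":0,"ay":0,"az":0},{"claw":-1,"dx":0,"dy":0,"dz":0,"ax":0,"ay":0,"az":0},{"claw":-1,"dx":0,"dy":0,"dz":0,"ax":0,"ay":0,"az":0}]' 
python3 -m crank '[{"claw":-1,"dx":0,"dy":0,"dz":-0.3,"ax":0,"ay":0,"az":0},{"claw":-1,"dx":0,"dy":0,"dz":-0.8,"ax":0,"ay":0,"az":0},{"claw":-1,"dx":0,"dy":0,"dz":-1,"ax":0,"ay":0,"az":0},{"claw":-1,"dx":0,"dy":0,"dz":-1,"ax":0,"ay":0,"az":0},{"claw":1,"dx":0,"dy":0,"dz":-0.7,"ax":0,"ay":0,"az":0},{"claw":1,"dx":0.3,"dy":0,"dz":0,"ax":0,"ay":0,"az":0}]'
python3 -c "
from h import *
to(.6615,-.0125,.2,6.3)
c=r.camera('side'); crop(c,220,220,110,100,6,'pics/s7.png')"
```

```text
time: 14.38
ee_pos: [0.4986, -0.2833, 0.0935]
eef_rot: [0.667, 0.745, 0.0, -0.0]
ft_force: [0.5, -0.2, 0.2]
width: 0.0535
grip_force: 0.0
time: 14.88
ee_pos: [0.4989, -0.277, 0.2128]
eef_rot: [0.668, 0.744, 0.001, 0.003]
ft_force: [0.6, -0.9, 0.7]
width: 0.0788
grip_force: 0.0
t 14.88 pos [ 0.4989 -0.277   0.2128] y-axis deg 6.18 tilt [ 0.007 -0.003 -1.   ] F [ 0.6 -0.9  0.7] w 0.0788 grip 0.0 j [-0.21  0.26  0.76  1.68 -0.19  1.27  0.69]
d units [8.18 6.33 0.44] ('az units', np.float64(-0.020074594528961615))
```

View pics/s7.png

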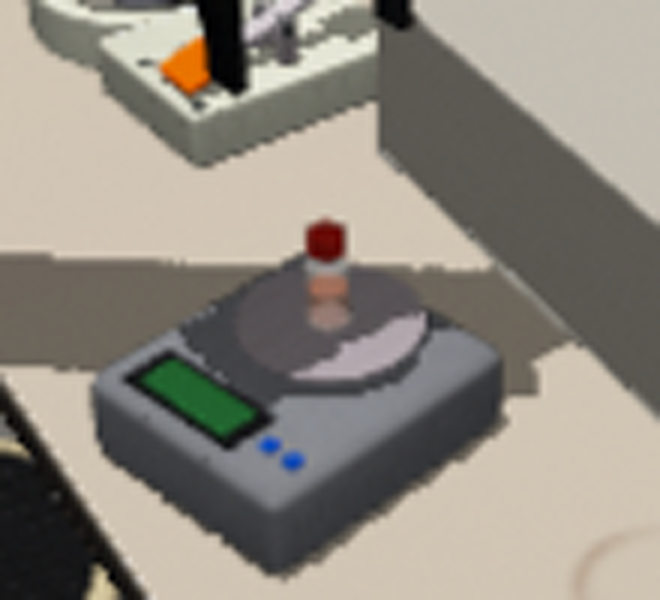

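The vial stands upright mid-pan: cap at (326,240), base at (328,325). Now the grey pad.

```bash
python3 -m crank '[{"claw":1,"dx":0.7,"dy":0.3,"dz":0,"ax":0,"ay":0,"az":0},{"claw":1,"dx":0.9,"dy":0.5,"dz":0,"ax":0,"ay":0,"az":0},{"claw":1,"dx":0.9,"dy":0.7,"dz":0,"ax":0,"ay":0,"az":0},{"claw":1,"dx":0.9,"dy":0.8,"dz":0,"ax":0,"ay":0,"az":0},{"claw":1,"dx":0.9,"dy":0.8,"dz":0,"ax":0,"ay":0,"az":0},{"claw":1,"dx":0.9,"dy":0.8,"dz":0,"ax":0,"ay":0,"az":0},{"claw":1,"dx":0.9,"dy":0.8,"dz":0,"ax":0,"ay":0,"az":0},{"claw":1,"dx":0.9,"dy":0.7,"dz":0,"ax":0,"ay":0,"az":0}]' 
python3 -m crank '[{"claw":1,"dx":0.6,"dy":0.5,"dz":0,"ax":0,"ay":0,"az":0},{"claw":1,"dx":0.2,"dy":0.2,"dz":0.3,"ax":0,"ay":0,"az":0},{"claw":1,"dx":0,"dy":0,"dz":0.5,"ax":0,"ay":0,"az":0},{"claw":1,"dx":0,"dy":0,"dz":0.5,"ax":0,"ay":0,"az":0},{"claw":1,"dx":0,"dy":0,"dz":0,"ax":0,"ay":0,"az":0},{"claw":1,"dx":0,"dy":0,"dz":0,"ax":0,"ay":0,"az":0}]' 
python3 -c "
from h import *
to(.6610,-.0125,.066,6.3)"
```

```text
time: 15.6
ee_pos: [0.6358, -0.0461, 0.2065]
eef_rot: [0.667, 0.745, -0.001, -0.001]
ft_force: [0.5, 0.1, 0.2]
width: 0.0227
grip_force: 0.0
time: 16.1
ee_pos: [0.6527, -0.0222, 0.1675]
eef_rot: [0.667, 0.745, -0.001, -0.001]
ft_force: [0.5, -1.1, 0.3]
width: 0.0002
grip_force: 0.0
t 16.1 pos [ 0.6527 -0.0222  0.1675] y-axis deg 6.28 tilt [-0.003 -0.    -1.   ] F [ 0.5 -1.1  0.3] w 0.0002 grip 0.0 j [-0.48  0.49  0.61  1.49 -0.28  1.26  0.27]
d units [0.29 0.32 3.38] ('az units', np.float64(-0.0040036906927838345))
```

```bash
python3 -m crank '[{"claw":1,"dx":0.29,"dy":0.3,"dz":0.4,"ax":0,"ay":0,"az":0},{"claw":1,"dx":0,"dy":0,"dz":0.6,"ax":0,"ay":0,"az":0},{"claw":1,"dx":0,"dy":0,"dz":0.5,"ax":0,"ay":0,"az":0},{"claw":1,"dx":0,"dy":0,"dz":0.4,"ax":0,"ay":0,"az":0},{"claw":1,"dx":0,"dy":0,"dz":0.4,"ax":0,"ay":0,"az":0},{"claw":1,"dx":0,"dy":0,"dz":0.4,"ax":0,"ay":0,"az":0},{"claw":1,"dx":0,"dy":0,"dz":0.2,"ax":0,"ay":0,"az":0},{"claw":1,"dx":0,"dy":0,"dz":0,"ax":0,"ay":0,"az":0}]' 
python3 -m crank '[{"claw":1,"dx":0,"dy":0,"dz":0.2,"ax":0,"ay":0,"az":0},{"claw":1,"dx":0,"dy":0,"dz":0.15,"ax":0,"ay":0,"az":0},{"claw":1,"dx":0,"dy":0,"dz":0,"ax":0,"ay":0,"az":0},{"claw":1,"dx":0,"dy":0,"dz":0,"ax":0,"ay":0,"az":0}]'
python3 -c "
from h import *
to(.6610,-.0125,.066,6.3)"
```

```text
time: 16.77
ee_pos: [0.6611, -0.0121, 0.0803]
eef_rot: [0.667, 0.745, -0.001, -0.001]
ft_force: [-0.3, -0.9, -0.5]
width: 0.0003
grip_force: 0.0
time: 17.1
ee_pos: [0.6615, -0.0119, 0.0709]
eef_rot: [0.667, 0.745, -0.0, -0.0]
ft_force: [0.2, -1.0, 0.4]
width: 0.0005
grip_force: 0.0
t 17.1 pos [ 0.6615 -0.0119  0.0709] y-axis deg 6.32 tilt [-0.001  0.    -1.   ] F [ 0.2 -1.   0.4] w 0.0005 grip 0.0 j [-0.46  0.59  0.56  1.55 -0.34  1.09  0.3 ]
d units [-0.02 -0.02  0.16] ('az units', np.float64(0.0035411904117618556))
```

```bash
python3 -m crank '[{"claw":1,"dx":0,"dy":0,"dz":0.16,"ax":0,"ay":0,"az":0},{"claw":1,"dx":0,"dy":0,"dz":0.06,"ax":0,"ay":0,"az":0},{"claw":1,"dx":0,"dy":0,"dz":0,"ax":0,"ay":0,"az":0}]'
python3 -m crank '[{"claw":1,"dx":0,"dy":0,"dz":0.06,"ax":0,"ay":0,"az":0},{"claw":1,"dx":0,"dy":0,"dz":0,"ax":0,"ay":0,"az":0},{"claw":1,"dx":0,"dy":0,"dz":0,"ax":0,"ay":0,"az":0}]'
```

```text
time: 17.35
ee_pos: [0.6618, -0.012, 0.0648]
eef_rot: [0.667, 0.745, 0.0, -0.0]
ft_force: [-0.5, 0.2, 3.8]
width: 0.0006
grip_force: 1.6
time: 17.6
ee_pos: [0.662, -0.012, 0.0643]
eef_rot: [0.667, 0.745, 0.001, 0.0]
ft_force: [-5.2, -0.2, 16.0]
width: 0.0006
grip_force: 6.6
```

```bash
python3 -m crank '[{"claw":1,"dx":0,"dy":0,"dz":0.06,"ax":0,"ay":0,"az":0},{"claw":1,"dx":0,"dy":0,"dz":0,"ax":0,"ay":0,"az":0},{"claw":1,"dx":0,"dy":0,"dz":0,"ax":0,"ay":0,"az":0}]'
python3 -m crank '[{"claw":1,"dx":0,"dy":0,"dz":-0.5,"ax":0,"ay":0,"az":0},{"claw":1,"dx":0,"dy":0,"dz":-1,"ax":0,"ay":0,"az":0},{"claw":1,"dx":0,"dy":0,"dz":-1,"ax":0,"ay":0,"az":0},{"claw":1,"dx":0,"dy":0,"dz":-1,"ax":0,"ay":0,"az":0},{"claw":1,"dx":0,"dy":0,"dz":-1,"ax":0,"ay":0,"az":0},{"claw":1,"dx":0,"dy":0,"dz":-0.5,"ax":0,"ay":0,"az":0},{"claw":1,"dx":0,"dy":0,"dz":0,"ax":0,"ay":0,"az":0},{"claw":1,"dx":0,"dy":0,"dz":0,"ax":0,"ay":0,"az":0}]'
python3 -c "
from h import *
to(.6610,-.0125,.066,6.3)
c=r.camera('side'); crop(c,190,165,150,140,4,'pics/s8.png')"
```

```text
time: 17.85
ee_pos: [0.6625, -0.0121, 0.0639]
eef_rot: [0.667, 0.745, 0.001, 0.0]
ft_force: [-9.4, 0.5, 26.1]
width: 0.0003
grip_force: 10.8
time: 18.52
ee_pos: [0.6619, -0.0119, 0.2112]
eef_rot: [0.667, 0.745, 0.0, 0.0]
ft_force: [0.3, 1.1, -0.3]
width: 0.0005
grip_force: 0.0
t 18.52 pos [ 0.6619 -0.0119  0.2112] y-axis deg 6.33 tilt [ 0.001  0.    -1.   ] F [ 0.3  1.1 -0.3] w 0.0005 grip 0.0 j [-0.49  0.47  0.61  1.41 -0.27  1.34  0.25]
d units [-0.02 -0.04  4.84] ('az units', np.float64(0.004521193215803502))
```

View pics/s8.png

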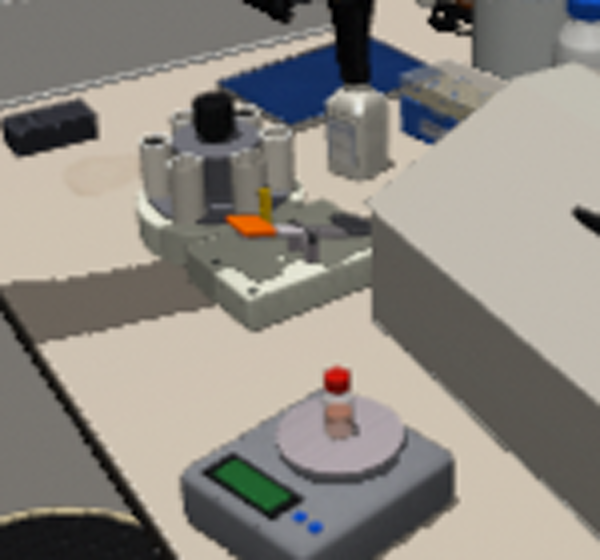

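The orange pad is back up at (250,225), the grey pad is down at (350,224), and the vial stands upright on the pan at (338,405). The arm is clear of everything, so I'm handing in.

```bash
python3 -c "
from bench import r
print(r.close_job())"
```

```text
the job is handed in; nothing more can be done
None
```

The red-capped vial stands upright near the centre of the balance pan, released. The lifter is home with the grey end pressed down, and the black-capped vials were not taken out; I handed the job in at about 18.5 s, and no verdict came back.

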